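# Zero, load, count and print on the storeroom scale

### The job

Count the pipe couplings in the blue bin on the bench scale: while the pan is still empty press the blue zero key, then push the bin sideways off the infeed table until it stands wholly and squarely on the pan, let go of it, and press first the yellow count key and then the green print key. Press one key at a time, well down for a moment but gently, letting each spring back; do not tip the bin or spill its couplings, and leave the two grey keys, the bottle, the tape and the wrench alone.

Things in the scene. Friction and masses are not known exactly. Their poses are not given: they have to be found in the camera images.
- pan_center (a point): Centre of the top of the scale's steel pan (fixed), z up. Pan 210 mm along x, 220 mm along y, its top 42 mm above the bench. Beyond its +y edge, after a 5 mm gap, lies the aluminium infeed table: 210 mm along x, from y = +115 to +320 mm, its top 2 mm higher (44 mm above the bench). No rims on either.
- bin_center (a point): Centre, half-way up, of the loose blue plastic bin: 150 mm along x, 105 mm along y, 70 mm high, walls and floor 4 mm, about 0.75 kg with its contents. Open top; the front (-x) wall and first 30 mm of the sides are 40 mm high. It stands on the infeed table, its x roughly along the pan's x, and slides towards the pan when pushed on its +y side.
- coupling0_center (a point): Centre, half-way up, of the first of three equal loose copper-coloured pipe couplings standing on end in the bin: plain tube, outer diameter 42 mm, bore 31 mm, 55 mm long, about 0.15 kg, z its axis. They ride with the bin and need not be handled.
- coupling1_center (a point): Centre of the second coupling in the bin.
- coupling2_center (a point): Centre of the third coupling in the bin.
- indicator: Weighing indicator (fixed). Origin: underside centre of its 130 x 180 mm foot; -x faces the operator, z up. Its grey 130 x 250 x 40 mm head slopes 25 degrees (face normal -0.423 x, +0.906 z). The head is clamped at an unmeasured height, to be felt or seen: all five key tops lie equally high, somewhere 100 to 135 mm above the bench. Not to be loaded above 40 N.
- key_zero (a joint): Travel (m) of the blue zero key: 0 at rest, 0.008 home, pressed from 0.004. Its top's centre is at x -26, y +88 mm of the indicator whatever the head's height. Like all keys: cap 26 mm along y, 24 mm along the slope, 10 mm proud of the face, moves along the face normal, spring 0.5 N at rest, 4 N at 0.004, 7.7 N at home.
- key_a (a joint): Travel (m) of the grey key between blue and yellow, top centre at x -26, y +44 mm of the indicator: 0 at rest, 0.008 fully home. Leave alone.
- key_count (a joint): Travel (m) of the yellow count key, the middle one, top centre at x -26, y 0 mm of the indicator: 0 at rest, 0.008 fully home; counts as pressed from 0.004. Same spring as the zero key.
- key_b (a joint): Travel (m) of the grey key between yellow and green, top centre at x -26, y -44 mm of the indicator: 0 at rest, 0.008 fully home. Leave alone.
- key_print (a joint): Travel (m) of the green print key, top centre at x -26, y -88 mm of the indicator: 0 at rest, 0.008 fully home; counts as pressed from 0.004. Same spring as the zero key.
- bin: The same blue bin; origin at the centre of its underside.
- bottle_center (a point): Centre, half-way up, of a loose water bottle, 62 mm diameter, 190 mm tall, standing behind the indicator. Bystander.
- wrench: Loose steel wrench, 170 mm long, lying flat on the bench along its x, in front of the infeed table. Bystander.
- tape: Loose roll of yellow tape, 90 mm diameter, 24 mm high, lying behind the pan; origin at the centre of its underside. Bystander.

How it is judged:
By the outcome, as a careful person would: the job done as asked, in the order asked, and still so for the second after the job is handed in, with the robot touching nothing.
It also fails if it takes over 59 s, if anything falls off the work surface, if the arm or the gripper's body presses on something with over 40 N, if the wrist force passes 120 N, or if a joint passes its speed limit or range.

### The arm

A 6-joint arm with a two-finger parallel gripper is mounted at the origin on the work surface. World frame = base frame: x ahead of the robot, y to its left, z up, the work surface at z = 0. Lengths are in m, angles in rad, forces in N, time in s.
With the tool pointing down it reaches from about 0.25 to 0.725 m from the base axis. Payload 4 kg.
Tool frame: the origin (TCP) lies between the finger pads; the fingertips stand 25 mm ahead of it and the grasp point (between the pads) lies 6 mm ahead of it; z points along the fingers, y is the line along which they close (so a half turn about z gives the same grasp; the last joint's range is limited). The gripper opens to 85 mm and grips with 20 to 120 N. Pads are 22 mm wide; open, the fingers measure 114 mm over their backs; the gripper's body (76 mm by 85 mm) begins 54 mm behind the grasp point. The pads swing forward as they close: fully open they stand 13 mm farther back than shut.
Start: joints at [-1.144, 0.241, 0.005, 1.335, 0, 1.571], TCP at [0.207, -0.455, 0.256] pointing down, gripper open.
Joint ranges: [-2.72, 2.72], [-1.05, 1.87], [-1.09, 1.28], [-1.99, 2.15], [-1.42, 1.44], [-3.14, 3.14]. Speed limits (rad/s): [2.79, 2.79, 3.14, 3.14, 3.14, 3.14].

### API

Orientations are given as a unit quaternion [x, y, z, w].
In Python, from workcell import bot gives the robot as it stands. The module is installed in compiled form; this text tells all that it offers.
- The arm moves only by the shell command python3 -m pendant 'ROWS'. ROWS is JSON, one flat list of numbers, 7 for each row, row after row: the shift along the tool's x, y, z normalised to -1 to 1, where 1 is 0.5 m, then the turn, a rotation vector about the tool's x, y, z normalised to -1 to 1, where 1 is 180 degrees, then the opening, from 0 (shut) to 1 (fully open). In form: [tx, ty, tz, ax, ay, az, fingers, tx, ty, tz, ax, ay, az, fingers, ...]. A call has exactly 10 rows; each row is the pose to reach, as a shift and turn from the pose commanded when the call began, along the tool's axes at that moment, turning the shorter way round; what a row does not reach only later rows make up. A row lasts 1/12 s, in which the tool goes at most 41.7 mm and 7.16 degrees, less where a joint would pass 70% of its speed; a pose out of reach is approached as far as the arm can. A call with a number of a shift or a turn outside -1 to 1 is refused whole. A call with a gripper value outside its range is refused whole. The fingers move at their own pace and stop on an object; the grip force is fixed at half the most. Time passes only in rows, so rows that repeat a pose let the fingers close, or fill a call up. It gives the time, the measured TCP pose, the force, the opening and the grip force at its end, in the units of the state.
- bot.get_obs(): the state, without advancing time (a new reading comes with each control period).
- bot.camera(name): name is "scene" or "top" or "wrist"; returns a dict with "pixels" (384x512x3 uint8, red, green, blue), "mtx" (3x3 intrinsics, pixels), "k1" (the pictures are not rectified: a ray, as slopes to the right and down, at radius r is drawn at 1 + k1 r^2 times it, then the intrinsics apply), "cam_to_world" (4x4, takes a point from camera to world coordinates); the wrist camera has in their place "hand_eye" (4x4, takes a point from camera to tool coordinates, whose origin is the TCP and whose axes are the flange's). Camera axes: x right, y up, looking along -z (the intrinsics and any distortion apply to the point x, -y, -z); pixel columns grow to the right and rows downward; lengths in m; the calibration is good to about 2 mm. A picture is of the moment at which its call begins: read the wrist's pose just before it. There is no depth.
- bot.job_done(): hands the job in; it is judged then, once.
The state is a dict: "clock": time; "joint_pos": joint angles; "joint_vel": joint speeds; "tau": joint torques, N m; "eef_pos": TCP position; "tool_rot": TCP orientation; "ft_force": force on the tool from outside, world axes, zero at the start; "ft_torque": the same for the moment, N m; "grip_width": finger opening in m; "grasp_force": force on a finger pad.
Only numpy, scipy, OpenCV 4.12 (cv2) and the standard library are available. Lean on these libraries where they do the work, as an engineer would, in place of code of your own. Each camera call takes 0.05 s, during which the arm holds its last target. There are 200 camera calls.

## Working session

There is one attempt and no reset: what is moved stays moved. The work goes in short steps, Python scripts to look and compute and a shell command to move; the robot and the scene stay as the last step left them, time stands still between calls to the robot, and variables do not carry over. Pictures are saved under pics/ and viewed, at most 12 in all, crops included, and the job is handed in when it is done.

```bash
mkdir -p pics; python3 - <<'E'
from workcell import bot
import cv2,numpy as np
o=bot.get_obs();print({k:np.round(v,3).tolist() for k,v in o.items()})
for n in("scene","top"):
    c=bot.camera(n);np.savez(f"{n}.npz",**c);cv2.imwrite(f"pics/{n}1.png",c["pixels"][:,:,::-1]);print(n,c["mtx"].tolist(),c["k1"],np.round(c["cam_to_world"],3).tolist())
E
```

```text
{'clock': 0.0, 'joint_pos': [-1.144, 0.241, 0.004, 1.335, 0.0, 1.571], 'joint_vel': [-0.0, 0.002, 0.001, -0.0, -0.0, -0.001], 'tau': [0.0, -37.232, 25.241, 0.017, -0.0, 0.0], 'eef_pos': [0.207, -0.455, 0.255], 'tool_rot': [0.977, 0.212, -0.0, -0.001], 'ft_force': [0.284, -0.862, -0.901], 'ft_torque': [0.026, 0.007, -0.01], 'grasp_force': 0.0, 'grip_width': 0.085}
scene [[423.7898319088263, 0.0, 257.2205209840229], [0.0, 423.7898319088263, 193.7207425573824], [0.0, 0.0, 1.0]] -0.03863293955665775 [[0.845, -0.427, 0.323, 0.91], [0.535, 0.652, -0.537, -0.576], [0.019, 0.627, 0.779, 0.954], [0.0, 0.0, 0.0, 1.0]]
top [[496.8466035913399, 0.0, 249.50526938673252], [0.0, 496.8466035913399, 192.76090291887502], [0.0, 0.0, 1.0]] -0.07339793677413017 [[0.004, 0.991, -0.133, 0.387], [-1.0, 0.006, 0.015, 0.005], [0.015, 0.133, 0.991, 1.3], [0.0, 0.0, 0.0, 1.0]]
```

View pics/scene1.png

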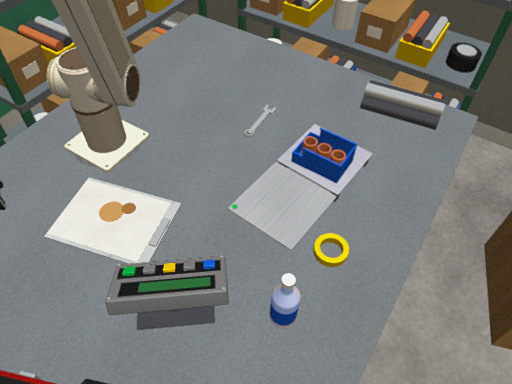

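View pics/top1.png

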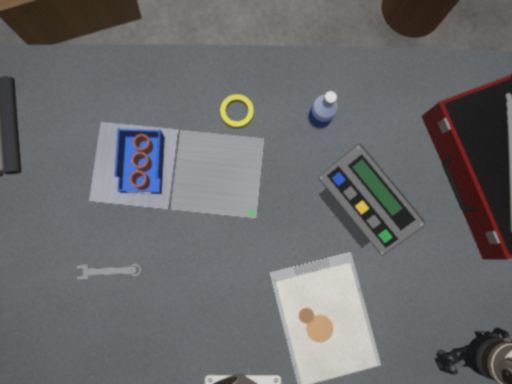

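The top view shows the bin at (140,160) on the infeed, the pan at about (218,174) to its right, and the indicator at (370,200), turned about 40°. Its keys run from blue (339,178) through yellow (362,207) to green (386,236). The wrench, tape and bottle are well clear of the keys.

```bash
cat > h.py <<'E'
import cv2,numpy as np
def ray(c,uv):
    p=cv2.undistortPoints(np.array(uv,float).reshape(-1,1,2),c["mtx"],np.array([float(c["k1"]),0,0,0]))[:,0]
    d=np.c_[p[:,0],-p[:,1],-np.ones(len(p))]@c["cam_to_world"][:3,:3].T
    return c["cam_to_world"][:3,3],d
def plane(c,uv,z):
    o,d=ray(c,uv);return o+d*((z-o[2])/d[:,2])[:,None]
def tri(c1,u1,c2,u2):
    o1,d1=ray(c1,u1);o2,d2=ray(c2,u2);d1=d1[0];d2=d2[0]
    t=np.linalg.lstsq(np.c_[d1,-d2],o2-o1,rcond=None)[0]
    a,b=o1+t[0]*d1,o2+t[1]*d2;return (a+b)/2,np.linalg.norm(a-b)
def blobs(c,lo,hi,box,amin=20):
    m=cv2.inRange(cv2.cvtColor(c["pixels"],cv2.COLOR_RGB2HSV),lo,hi)
    k=np.zeros_like(m);x0,y0,x1,y1=box;k[y0:y1,x0:x1]=m[y0:y1,x0:x1]
    cs=[q for q in cv2.findContours(k,cv2.RETR_EXTERNAL,cv2.CHAIN_APPROX_NONE)[0] if cv2.contourArea(q)>=amin]
    return sorted(cs,key=cv2.contourArea,reverse=True)
def cen(q):
    m=cv2.moments(q);return m["m10"]/m["m00"],m["m01"]/m["m00"]
E
python3 - <<'E'
from h import *
S,T=dict(np.load("scene.npz")),dict(np.load("top.npz"))
K={}
for n,lo,hi in(("blue",(105,150,90),(125,255,255)),("yel",(20,150,120),(32,255,255)),("green",(50,150,80),(80,255,255))):
    a=blobs(S,lo,hi,(105,250,232,282));b=blobs(T,lo,hi,(320,160,400,250))
    print(n,[(np.round(cen(q),1),cv2.contourArea(q)) for q in a[:2]],[(np.round(cen(q),1),cv2.contourArea(q)) for q in b[:2]])
    p,e=tri(S,cen(a[0]),T,cen(b[0]));K[n]=p;print(np.round(p,4),round(e,4))
v=K["blue"]-K["green"];print("len",np.linalg.norm(v[:2]),"yaw of y axis",np.degrees(np.arctan2(-v[0],v[1])))
# plates
hsv=cv2.cvtColor(T["pixels"],cv2.COLOR_RGB2HSV)
print("hsv pan",hsv[180,200],hsv[180,240],"infeed",hsv[150,105],hsv[195,170],"bench",hsv[230,150],"gap",hsv[180,170:180,2])
for nm,q in (("pan",blobs(T,(0,0,120),(180,60,255),(174,120,275,225))),("feed",blobs(T,(0,0,120),(180,60,255),(80,115,176,220)))):
    q=cv2.convexHull(np.vstack(q[:3])); P=plane(T,q.reshape(-1,2),.042 if nm=="pan" else .044)
    r=cv2.minAreaRect((P[:,:2]*1000).astype(np.float32));print(nm,r,cv2.boxPoints(r).round().tolist())
q=blobs(T,(100,120,40),(130,255,255),(105,115,175,205));q=cv2.convexHull(q[0])
P=plane(T,q.reshape(-1,2),.114);r=cv2.minAreaRect((P[:,:2]*1000).astype(np.float32));print("bin rim",r,cv2.boxPoints(r).round().tolist())
E
python3 -c "
import cv2
a=cv2.imread('pics/top1.png')
b=cv2.resize(a[110:230,80:280],None,fx=4,fy=4,interpolation=cv2.INTER_CUBIC);cv2.imwrite('pics/crop1.png',b)"
```

```text
blue [(array([208.6, 264. ]), 88.0)] [(array([338.4, 178.4]), 103.5)]
[ 0.5808 -0.2286  0.1179] 0.0019
yel [(array([168.8, 267.2]), 85.0)] [(array([361.6, 206.7]), 94.0)]
[ 0.5121 -0.2835  0.1185] 0.0019
green [(array([128.6, 270.9]), 93.5), (array([189.5, 279.8]), 32.0)] []Traceback (most recent call last):
  File "<stdin>", line 7, in <module>
IndexError: list index out of range
```

View pics/crop1.png

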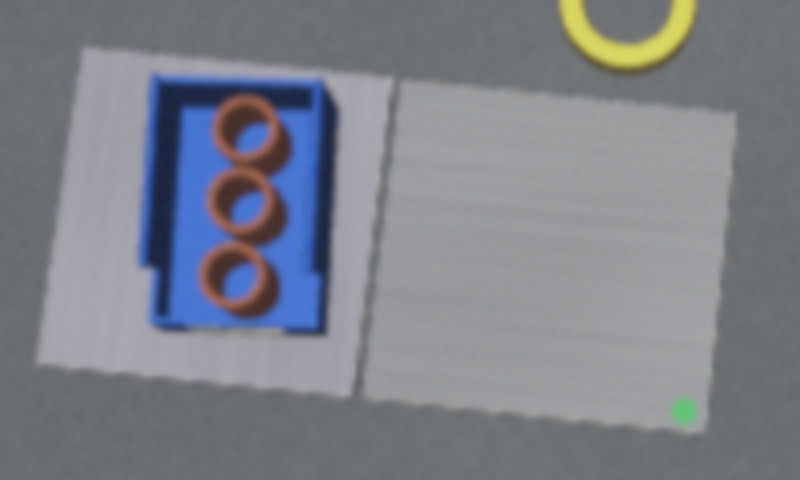

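The crop shows the bin with its high rim between crop pixels (152,75), (325,80), (143,265) and (318,272). The pan corners are near (398,80), (736,112), (706,432) and (362,398).

```bash
python3 - <<'E'
from h import *
S,T=dict(np.load("scene.npz")),dict(np.load("top.npz"))
K={}
for n,lo,hi in(("blue",(105,150,90),(125,255,255)),("yel",(20,150,120),(32,255,255)),("green",(45,120,80),(85,255,255))):
    a=blobs(S,lo,hi,(105,250,232,282));b=blobs(T,lo,hi,(320 if n!="green" else 376,160,400,250))
    if not b: print(cv2.cvtColor(T["pixels"],cv2.COLOR_RGB2HSV)[236,386]);b=[np.array([[[384,235]],[[388,235]],[[388,239]],[[384,239]]])]
    p,e=tri(S,cen(a[0]),T,cen(b[0]));K[n]=p;print(n,np.round(p,4),round(e,4),np.round(cen(b[0]),1))
v=K["blue"]-K["green"];print("len",np.linalg.norm(v[:2]),"yaw",np.degrees(np.arctan2(-v[0],v[1])))
crop=lambda L:np.array(L)/4+[80,110]-.375
def rect(nm,L,z):
    P=plane(T,crop(L),z)[:,:2]*1000
    r=cv2.minAreaRect(P.astype(np.float32));print(nm,P.round().tolist(),"mean",P.mean(0).round(1),[np.round(np.linalg.norm(P[i]-P[i-1]),1) for i in range(len(P))],
     "ang",[round(np.degrees(np.arctan2(*(P[i]-P[i-1])[::-1])),1) for i in range(len(P))])
rect("pan",[(398,80),(736,112),(706,432),(362,398)],.042)
rect("feed",[(82,47),(393,77),(353,397),(37,363)],.044)
rect("binrim",[(152,75),(325,80),(320,272),(143,265)],.114)
for nm,box,z in(("pan",(179,120,275,225),.042),):
    q=cv2.convexHull(np.vstack(blobs(T,(0,0,135),(180,60,255),box)[:1]));P=plane(T,q.reshape(-1,2),z);r=cv2.minAreaRect((P[:,:2]*1000).astype(np.float32));print(nm,r)
# couplings
q=blobs(T,(0,80,80),(18,255,255),(110,115,175,205),8);print([ (plane(T,[cen(x)],.107)[0].round(3).tolist(),cv2.contourArea(x)) for x in q])
E
```

```text
blue [ 0.5808 -0.2286  0.1179] 0.0019 [338.4 178.4]
yel [ 0.5121 -0.2835  0.1185] 0.0019 [361.6 206.7]
green [ 0.4432 -0.3387  0.1174] 0.0017 [384.9 235.4]
len 0.17618156652332925 yaw -51.356635444296735
pan [[720.0, 170.0], [700.0, -50.0], [492.0, -31.0], [512.0, 188.0]] mean [605.9  69.2] [np.float64(208.5), np.float64(220.7), np.float64(209.2), np.float64(219.7)] ang [np.float64(-5.0), np.float64(-95.2), np.float64(174.8), np.float64(84.7)]
feed [[741.0, 377.0], [721.0, 173.0], [513.0, 193.0], [533.0, 396.0]] mean [626.9 284.8] [np.float64(208.7), np.float64(205.0), np.float64(209.8), np.float64(204.0)] ang [np.float64(-5.3), np.float64(-95.4), np.float64(174.4), np.float64(84.2)]
binrim [[703.0, 312.0], [701.0, 205.0], [581.0, 205.0], [585.0, 312.0]] mean [642.6 258.6] [np.float64(118.4), np.float64(106.8), np.float64(119.3), np.float64(107.8)] ang [np.float64(-0.2), np.float64(-91.5), np.float64(-179.8), np.float64(88.0)]
pan ((605.355224609375, 68.98808288574219), (219.49070739746094, 211.23532104492188), 84.41608428955078)
[([0.626, 0.255, 0.107], 591.0)]
```

```bash
cat >> h.py <<'E'
from scipy.spatial.transform import Rotation as R
yaw=np.radians(-51.36);ex=np.array([np.cos(yaw),np.sin(yaw),0]);ey=np.array([-np.sin(yaw),np.cos(yaw),0])
n=-.4226*ex+np.array([0,0,.9063])
RK=R.from_matrix(np.c_[ey,np.cross(-n,ey),-n])   # tool x along key row, z into the face
KEY=dict(blue=np.array([.5808,-.2286,.118]),yel=np.array([.5121,-.2836,.118]),green=np.array([.4434,-.3387,.118]))
def rows(p,Rt):
    from workcell import bot
    o=bot.get_obs();R0=R.from_quat(o["tool_rot"])
    print("t",round(float(o["clock"]),2),"pos",np.round(o["eef_pos"],4),"F",np.round(o["ft_force"],2))
    print("shift/0.5",(R0.inv().apply(np.array(p)-o["eef_pos"])/.5).round(4),"turn/pi",((R0.inv()*Rt).as_rotvec()/np.pi).round(4))
E
python3 - <<'E'
from h import *
print(RK.as_matrix().round(3))
rows(KEY["blue"]+n*.075+[0,0,.03],RK)
E
```

```text
[[ 0.781  0.566  0.264]
 [ 0.624 -0.708 -0.33 ]
 [ 0.     0.423 -0.906]]
t 0.1 pos [ 0.2068 -0.4547  0.2555] F [-0.36 -0.26 -0.49]
shift/0.5 [ 0.8526 -0.1632  0.0794] turn/pi [-0.1388  0.0171 -0.0776]
```

```bash
python3 -m pendant '[0.852,-0.163,0.079,-0.139,0.017,-0.078,0, 0.852,-0.163,0.079,-0.139,0.017,-0.078,0, 0.852,-0.163,0.079,-0.139,0.017,-0.078,0, 0.852,-0.163,0.079,-0.139,0.017,-0.078,0, 0.852,-0.163,0.079,-0.139,0.017,-0.078,0, 0.852,-0.163,0.079,-0.139,0.017,-0.078,0, 0.852,-0.163,0.079,-0.139,0.017,-0.078,0, 0.852,-0.163,0.079,-0.139,0.017,-0.078,0, 0.852,-0.163,0.079,-0.139,0.017,-0.078,0, 0.852,-0.163,0.079,-0.139,0.017,-0.078,0]'; python3 - <<'E'
from h import *
rows(KEY["blue"]+n*.045,RK)
E
```

```text
clock: 0.93
eef_pos: [0.5468, -0.2136, 0.218]
tool_rot: [0.921, 0.324, 0.071, 0.205]
ft_force: [0.5, -1.8, -0.5]
grip_width: -0.0
grasp_force: 0.0
t 0.93 pos [ 0.5468 -0.2136  0.218 ] F [ 0.52 -1.8  -0.48]
shift/0.5 [ 0.0346 -0.025   0.119 ] turn/pi [0.0007 0.0002 0.0007]
```

```bash
python3 -m pendant '[0.035,-0.025,0.06,0,0,0,0, 0.035,-0.025,0.119,0,0,0,0, 0.035,-0.025,0.119,0,0,0,0, 0.035,-0.025,0.119,0,0,0,0, 0.035,-0.025,0.119,0,0,0,0, 0.035,-0.025,0.119,0,0,0,0, 0.035,-0.025,0.119,0,0,0,0, 0.035,-0.025,0.119,0,0,0,0, 0.035,-0.025,0.119,0,0,0,0, 0.035,-0.025,0.119,0,0,0,0]'; python3 - <<'E'
from h import *
from workcell import bot
rows(KEY["blue"]+n*.045,RK)
for m in("scene","wrist"):
    c=bot.camera(m);a=c["pixels"][:,:,::-1]
    if m=="scene":a=cv2.resize(a[190:320,90:290],None,fx=2.56,fy=2.56)
    else:a=a
    cv2.imwrite(f"pics/{m}2.png",a)
a,b=[cv2.imread(f"pics/{m}2.png") for m in("scene","wrist")]
b=cv2.resize(b,(340,255));a=cv2.resize(a,(460,300));o=np.zeros((300,800,3),np.uint8);o[:300,:460]=a;o[:255,460:]=b;cv2.imwrite("pics/both2.png",o)
E
```

```text
clock: 1.77
eef_pos: [0.5681, -0.2157, 0.1602]
tool_rot: [0.921, 0.323, 0.072, 0.206]
ft_force: [-0.1, -0.3, 0.4]
grip_width: 0.0002
grasp_force: 0.0
t 1.77 pos [ 0.5681 -0.2157  0.1602] F [-0.14 -0.26  0.44]
shift/0.5 [ 0.0037 -0.003   0.0018] turn/pi [ 0.0011 -0.      0.0003]
```

View pics/both2.png

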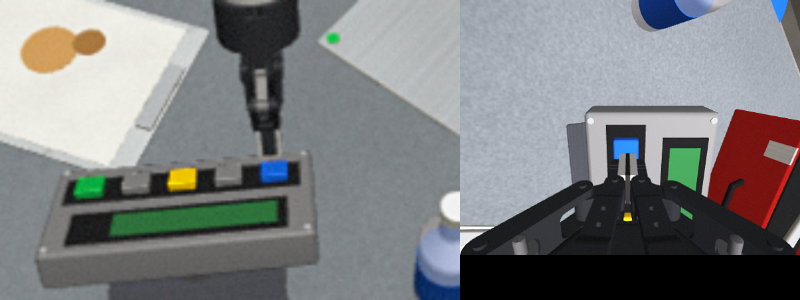

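The scene crop shows the fingertips just above the blue key. The wrist view shows the blue key straight ahead of the tips, so they are aligned. Next I creep down.

```bash
python3 -m pendant '[0.004,-0.003,0.01,0,0,0,0, 0.004,-0.003,0.02,0,0,0,0, 0.004,-0.003,0.03,0,0,0,0, 0.004,-0.003,0.034,0,0,0,0, 0.004,-0.003,0.036,0,0,0,0, 0.004,-0.003,0.038,0,0,0,0, 0.004,-0.003,0.04,0,0,0,0, 0.004,-0.003,0.042,0,0,0,0, 0.004,-0.003,0.042,0,0,0,0, 0.004,-0.003,0.042,0,0,0,0]'; python3 - <<'E'
from h import *
from workcell import bot
o=bot.get_obs();print("Fn",o["ft_force"]@n)
rows(KEY["blue"]+n*.025,RK)
E
```

```text
clock: 2.7
eef_pos: [0.574, -0.2198, 0.1396]
tool_rot: [0.921, 0.324, 0.071, 0.205]
ft_force: [-3.0, 3.6, 4.3]
grip_width: 0.0003
grasp_force: 2.6
Fn 5.890464826458628
t 2.7 pos [ 0.574  -0.2198  0.1396] F [-3.04  3.63  4.29]
shift/0.5 [-0.0003  0.0019 -0.0015] turn/pi [0.0005 0.0002 0.0006]
```

```bash
python3 -m pendant '[0,0,0.001,0,0,0,0, 0,0,0.001,0,0,0,0, 0,0,0.001,0,0,0,0, 0,0,0.001,0,0,0,0, 0,0,0.001,0,0,0,0, 0,0,0.001,0,0,0,0, 0,0,0.001,0,0,0,0, 0,0,0.001,0,0,0,0, 0,0,0.001,0,0,0,0, 0,0,0.001,0,0,0,0]'; python3 - <<'E'
from h import *
from workcell import bot
o=bot.get_obs();print("Fn",o["ft_force"]@n)
c=bot.camera("scene");print("Fn",bot.get_obs()["ft_force"]@n)
b=blobs(c,(105,150,90),(125,255,255),(190,250,232,282));print([(cen(q),cv2.contourArea(q)) for q in b])
cv2.imwrite("pics/s3.png",cv2.resize(c["pixels"][230:310,100:240,::-1],None,fx=5,fy=5,interpolation=cv2.INTER_CUBIC))
rows(KEY["blue"]+n*.025,RK)
E
```

```text
clock: 3.53
eef_pos: [0.5741, -0.22, 0.1392]
tool_rot: [0.921, 0.324, 0.071, 0.205]
ft_force: [-4.3, 4.0, 4.4]
grip_width: 0.0004
grasp_force: 2.8
Fn 6.4997672013428
Fn 6.390072976925746
[((208.1972789115646, 267.1768707482993), 24.5)]
t 3.58 pos [ 0.5741 -0.22    0.1391] F [-3.28  4.26  4.54]
shift/0.5 [-0.0003  0.002  -0.0024] turn/pi [0.0005 0.0002 0.0006]
```

View pics/s3.png

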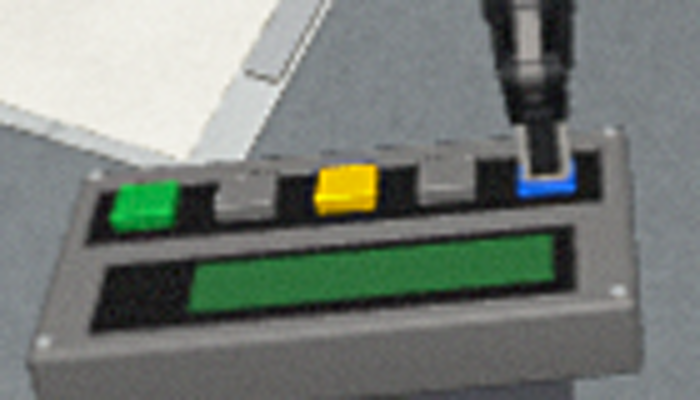

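The picture shows the fingertips on the blue cap at (545,165), with the cap clearly sunk (about 6.5 N) and the other keys up. I retract now.

```bash
python3 -m pendant '[0,0,-0.01,0,0,0,0, 0,0,-0.03,0,0,0,0, 0,0,-0.08,0,0,0,0, 0,0,-0.15,0,0,0,0, 0,0,-0.15,0,0,0,0, 0,0,-0.15,0,0,0,0, 0,0,-0.15,0,0,0,0, 0,0,-0.15,0,0,0,0, 0,0,-0.15,0,0,0,0, 0,0,-0.15,0,0,0,0]'; cat >> h.py <<'E'
PC=np.array([.6055,.069,0]);a5=np.radians(-5.1);px=np.array([np.cos(a5),np.sin(a5),0]);py=np.array([-np.sin(a5),np.cos(a5),0])
RP=R.from_matrix(np.c_[py,px,[0,0,-1]])
def P(u,v,z): return PC+u*px+v*py+[0,0,z]
E
python3 - <<'E'
from h import *
from workcell import bot
c=bot.camera("scene");T=bot.camera("top")
print(np.round(bot.camera("wrist")["hand_eye"],3).tolist())
for n_,lo,hi in(("blue",(105,150,90),(125,255,255)),("yel",(20,150,120),(32,255,255))):
    b=blobs(c,lo,hi,(105,250,232,282));print(n_,cen(b[0]),cv2.contourArea(b[0]))
rows(P(-.012,.282,.17),RP)
E
```

```text
clock: 4.42
eef_pos: [0.554, -0.1955, 0.2059]
tool_rot: [0.921, 0.324, 0.071, 0.205]
ft_force: [-0.2, 0.1, -0.8]
grip_width: 0.0002
grasp_force: 0.0
[[0.001, 0.955, 0.295, 0.076], [1.0, -0.001, -0.0, 0.0], [0.0, 0.295, -0.955, -0.118], [0.0, 0.0, 0.0, 1.0]]
blue (208.5, 264.0) 87.0
yel (168.70114942528735, 267.1896551724138) 87.0
t 4.57 pos [ 0.5544 -0.1955  0.2064] F [ 0.29  0.47 -0.11]
shift/0.5 [ 0.7837 -0.73   -0.2632] turn/pi [ 0.1314  0.0568 -0.2524]
```

```bash
python3 -m pendant '[0.784,-0.73,-0.263,0.131,0.057,-0.252,1, 0.784,-0.73,-0.263,0.131,0.057,-0.252,1, 0.784,-0.73,-0.263,0.131,0.057,-0.252,1, 0.784,-0.73,-0.263,0.131,0.057,-0.252,1, 0.784,-0.73,-0.263,0.131,0.057,-0.252,1, 0.784,-0.73,-0.263,0.131,0.057,-0.252,1, 0.784,-0.73,-0.263,0.131,0.057,-0.252,1, 0.784,-0.73,-0.263,0.131,0.057,-0.252,1, 0.784,-0.73,-0.263,0.131,0.057,-0.252,1, 0.784,-0.73,-0.263,0.131,0.057,-0.252,1]'; python3 - <<'E'
from h import *
rows(P(-.012,.282,.16),RP)
E
```

```text
clock: 5.4
eef_pos: [0.6037, 0.2191, 0.1786]
tool_rot: [0.738, 0.674, 0.001, 0.001]
ft_force: [0.9, 0.1, 0.3]
grip_width: 0.0858
grasp_force: 0.0
t 5.4 pos [0.6037 0.2191 0.1786] F [0.87 0.05 0.34]
shift/0.5 [0.2653 0.0059 0.0372] turn/pi [ 0.0008  0.0001 -0.0005]
```

```bash
python3 -m pendant '[0.26,0.006,0,0,0,0,1, 0.26,0.006,0,0,0,0,1, 0.26,0.006,0,0,0,0,1, 0.26,0.006,0,0,0,0,1, 0.26,0.006,0.02,0,0,0,1, 0.26,0.006,0.02,0,0,0,1, 0.26,0.006,0.02,0,0,0,1, 0.26,0.006,0.02,0,0,0,1, 0.26,0.006,0.02,0,0,0,1, 0.26,0.006,0.02,0,0,0,1]'; python3 - <<'E'
from h import *
rows(P(-.012,.282,.074),RP)
E
```

```text
clock: 6.23
eef_pos: [0.6184, 0.3454, 0.1704]
tool_rot: [0.739, 0.674, 0.001, 0.001]
ft_force: [0.7, -0.1, 0.3]
grip_width: 0.0854
grasp_force: 0.0
t 6.23 pos [0.6184 0.3454 0.1704] F [ 0.73 -0.14  0.32]
shift/0.5 [ 0.0111 -0.0012  0.1928] turn/pi [ 0.0012 -0.0002 -0.0008]
```

```bash
python3 -m pendant '[0.012,0,0.05,0,0,0,1, 0.012,0,0.1,0,0,0,1, 0.012,0,0.15,0,0,0,1, 0.012,0,0.17,0,0,0,1, 0.012,0,0.18,0,0,0,1, 0.012,0,0.19,0,0,0,1, 0.012,0,0.19,0,0,0,1, 0.012,0,0.19,0,0,0,1, 0.012,0,0.19,0,0,0,1, 0.012,0,0.19,0,0,0,1]'; python3 - <<'E'
from h import *
from workcell import bot
rows(P(-.012,.15,.074),RP)
c=bot.camera("scene");cv2.imwrite("pics/s4.png",cv2.resize(c["pixels"][80:260,200:400,::-1],None,fx=3,fy=3,interpolation=cv2.INTER_CUBIC))
E
```

```text
clock: 7.07
eef_pos: [0.6194, 0.3531, 0.0762]
tool_rot: [0.738, 0.675, 0.002, 0.001]
ft_force: [0.5, -0.8, 0.2]
grip_width: 0.085
grasp_force: 0.0
t 7.07 pos [0.6194 0.3531 0.0762] F [ 0.53 -0.8   0.23]
shift/0.5 [-0.2685 -0.001   0.0039] turn/pi [ 0.0016 -0.0005 -0.0002]
```

View pics/s4.png

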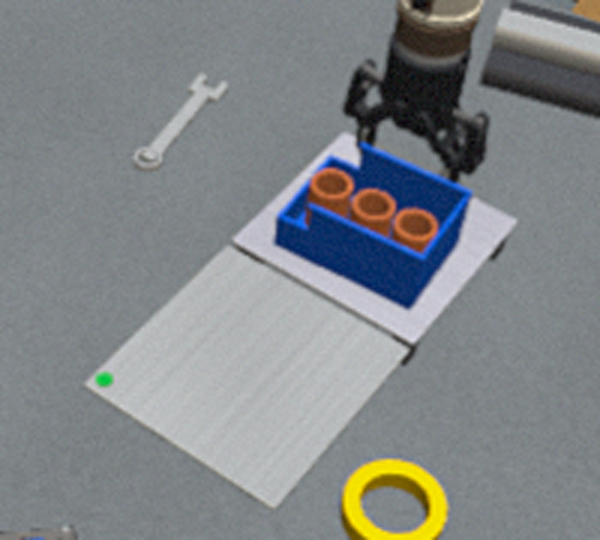

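The fingers straddle the far (+y) wall of the bin with a clear gap, so I can start pushing.

```bash
python3 -m pendant '[-0.01,0,0,0,0,0,1, -0.02,0,0,0,0,0,1, -0.03,0,0,0,0,0,1, -0.04,0,0,0,0,0,1, -0.05,0,0,0,0,0,1, -0.06,0,0,0,0,0,1, -0.07,0,0,0,0,0,1, -0.08,0,0,0,0,0,1, -0.09,0,0,0,0,0,1, -0.1,0,0,0,0,0,1]'; python3 - <<'E'
from h import *
from workcell import bot
rows(P(-.012,.0635,.074),RP)
c=bot.camera("scene");cv2.imwrite("pics/s5.png",cv2.resize(c["pixels"][80:260,200:400,::-1],None,fx=3,fy=3,interpolation=cv2.INTER_CUBIC))
E
```

```text
clock: 7.95
eef_pos: [0.6141, 0.303, 0.0748]
tool_rot: [0.738, 0.675, 0.001, 0.001]
ft_force: [0.5, 4.0, 2.2]
grip_width: 0.0857
grasp_force: 0.6
t 7.95 pos [0.6141 0.303  0.0748] F [0.54 4.05 2.2 ]
shift/0.5 [-0.3406  0.0005  0.0013] turn/pi [ 0.001  -0.0003 -0.0001]
```

View pics/s5.png

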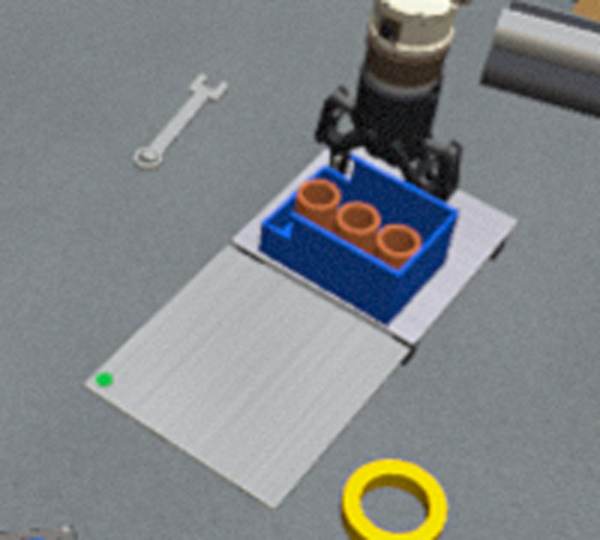

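The bin is now parallel to the gap, upright, and both fingers bear on it at 4 N. I continue the push.

```bash
python3 -m pendant '[-0.01,0,0,0,0,0,1, -0.02,0,0,0,0,0,1, -0.03,0,0,0,0,0,1, -0.04,0,0,0,0,0,1, -0.05,0,0,0,0,0,1, -0.06,0,0,0,0,0,1, -0.07,0,0,0,0,0,1, -0.08,0,0,0,0,0,1, -0.09,0,0,0,0,0,1, -0.1,0,0,0,0,0,1]'; python3 -m pendant '[-0.01,0,0,0,0,0,1, -0.02,0,0,0,0,0,1, -0.03,0,0,0,0,0,1, -0.04,0,0,0,0,0,1, -0.05,0,0,0,0,0,1, -0.06,0,0,0,0,0,1, -0.07,0,0,0,0,0,1, -0.08,0,0,0,0,0,1, -0.09,0,0,0,0,0,1, -0.1,0,0,0,0,0,1]'; python3 - <<'E'
from h import *
rows(P(-.012,.0635,.074),RP)
E
```

```text
clock: 8.83
eef_pos: [0.6096, 0.2528, 0.0749]
tool_rot: [0.738, 0.675, 0.001, 0.001]
ft_force: [1.1, 4.3, 1.4]
grip_width: 0.0853
grasp_force: 1.2
clock: 9.67
eef_pos: [0.6051, 0.2028, 0.0745]
tool_rot: [0.738, 0.675, 0.001, 0.001]
ft_force: [-0.1, 2.7, -0.8]
grip_width: 0.0854
grasp_force: 0.5
t 9.67 pos [0.6051 0.2028 0.0745] F [-0.06  2.71 -0.81]
shift/0.5 [-0.1394  0.0007  0.001 ] turn/pi [ 0.0009 -0.     -0.0002]
```

```bash
python3 -m pendant '[-0.01,0,0,0,0,0,1, -0.02,0,0,0,0,0,1, -0.03,0,0,0,0,0,1, -0.04,0,0,0,0,0,1, -0.05,0,0,0,0,0,1, -0.06,0,0,0,0,0,1, -0.07,0,0,0,0,0,1, -0.08,0,0,0,0,0,1, -0.09,0,0,0,0,0,1, -0.1,0,0,0,0,0,1]'; python3 -m pendant '[-0.01,0,0,0,0,0,1, -0.02,0,0,0,0,0,1, -0.028,0,0,0,0,0,1, -0.032,0,0,0,0,0,1, -0.034,0,0,0,0,0,1, -0.034,0,0,0,0,0,1, -0.034,0,0,0,0,0,1, -0.034,0,0,0,0,0,1, -0.034,0,0,0,0,0,1, -0.034,0,0,0,0,0,1]'; python3 - <<'E'
from h import *
from workcell import bot
rows(P(-.012,.0635,.074),RP)
c=bot.camera("scene");cv2.imwrite("pics/s6.png",cv2.resize(c["pixels"][80:260,200:400,::-1],None,fx=3,fy=3,interpolation=cv2.INTER_CUBIC))
E
```

```text
clock: 10.5
eef_pos: [0.6007, 0.1531, 0.0746]
tool_rot: [0.738, 0.675, 0.001, 0.001]
ft_force: [1.3, 3.5, -0.1]
grip_width: 0.0855
grasp_force: 0.6
clock: 11.33
eef_pos: [0.5991, 0.1362, 0.0744]
tool_rot: [0.738, 0.675, 0.001, 0.001]
ft_force: [-1.0, -0.7, 0.1]
grip_width: 0.0854
grasp_force: 0.1
t 11.33 pos [0.5991 0.1362 0.0744] F [-0.98 -0.73  0.13]
shift/0.5 [-0.0057  0.0007  0.0009] turn/pi [ 0.0009  0.0003 -0.0003]
```

View pics/s6.png

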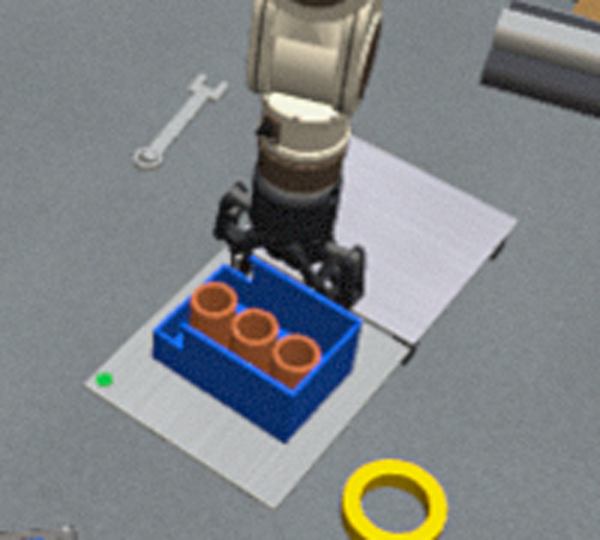

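The bin sits squarely on the pan with all three couplings upright, clear of all the pan's edges. I back away and rise, then measure it.

```bash
python3 -m pendant '[0.02,0,0,0,0,0,1, 0.06,0,0,0,0,0,1, 0.1,0,0,0,0,0,1, 0.1,0,0,0,0,0,1, 0.1,0,-0.08,0,0,0,1, 0.1,0,-0.16,0,0,0,1, 0.1,0,-0.24,0,0,0,1, 0.1,0,-0.3,0,0,0,0, 0.1,0,-0.3,0,0,0,0, 0.1,0,-0.3,0,0,0,0]'; python3 - <<'E'
from h import *
from workcell import bot
rows(KEY["yel"]+n*.1+[0,0,.04],RK)
c=bot.camera("top");cv2.imwrite("pics/t7.png",cv2.resize(c["pixels"][110:230,80:280,::-1],None,fx=4,fy=4,interpolation=cv2.INTER_CUBIC))
E
```

```text
clock: 12.22
eef_pos: [0.6046, 0.187, 0.2275]
tool_rot: [0.738, 0.675, 0.004, 0.002]
ft_force: [-0.0, -0.2, -1.2]
grip_width: 0.0512
grasp_force: 0.0
t 12.22 pos [0.6046 0.187  0.2275] F [-0.01 -0.17 -1.19]
shift/0.5 [-0.8928 -0.1581 -0.0455] turn/pi [-0.129  -0.0577  0.2522]
```

View pics/t7.png

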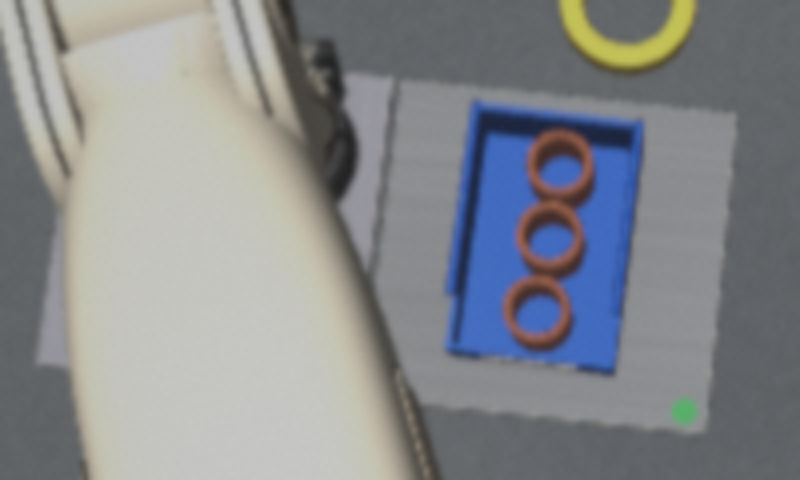

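The bin is square and nearly centred on the pan, at crop (545,235). Next is the yellow key.

```bash
python3 -m pendant '[-0.893,-0.158,-0.046,-0.129,-0.058,0.252,0, -0.893,-0.158,-0.046,-0.129,-0.058,0.252,0, -0.893,-0.158,-0.046,-0.129,-0.058,0.252,0, -0.893,-0.158,-0.046,-0.129,-0.058,0.252,0, -0.893,-0.158,-0.046,-0.129,-0.058,0.252,0, -0.893,-0.158,-0.046,-0.129,-0.058,0.252,0, -0.893,-0.158,-0.046,-0.129,-0.058,0.252,0, -0.893,-0.158,-0.046,-0.129,-0.058,0.252,0, -0.893,-0.158,-0.046,-0.129,-0.058,0.252,0, -0.893,-0.158,-0.046,-0.129,-0.058,0.252,0]'; python3 - <<'E'
from h import *
rows(KEY["yel"]+n*.05,RK)
E
```

```text
clock: 13.1
eef_pos: [0.4919, -0.2159, 0.2428]
tool_rot: [0.921, 0.325, 0.067, 0.203]
ft_force: [1.1, 0.1, 0.0]
grip_width: -0.0002
grasp_force: 0.0
t 13.1 pos [ 0.4919 -0.2159  0.2428] F [1.11 0.11 0.02]
shift/0.5 [-0.0517  0.0139  0.1819] turn/pi [-0.0017  0.0024  0.0017]
```

```bash
python3 -m pendant '[-0.05,0.014,0.05,-0.002,0.002,0.002,0, -0.05,0.014,0.1,-0.002,0.002,0.002,0, -0.05,0.014,0.14,-0.002,0.002,0.002,0, -0.05,0.014,0.16,-0.002,0.002,0.002,0, -0.05,0.014,0.16,-0.002,0.002,0.002,0, -0.05,0.014,0.16,-0.002,0.002,0.002,0, -0.05,0.014,0.16,-0.002,0.002,0.002,0, -0.05,0.014,0.16,-0.002,0.002,0.002,0, -0.05,0.014,0.16,-0.002,0.002,0.002,0, -0.05,0.014,0.16,-0.002,0.002,0.002,0]'; python3 - <<'E'
from h import *
rows(KEY["yel"]+n*.0238,RK)
E
```

```text
clock: 13.93
eef_pos: [0.5, -0.2621, 0.177]
tool_rot: [0.921, 0.322, 0.074, 0.207]
ft_force: [-0.9, 0.9, 0.2]
grip_width: -0.0003
grasp_force: 0.0
t 13.93 pos [ 0.5    -0.2621  0.177 ] F [-0.87  0.86  0.2 ]
shift/0.5 [-0.0082 -0.0061  0.0799] turn/pi [ 0.0019 -0.0006 -0.0009]
```

```bash
python3 -m pendant '[-0.008,-0.006,0.01,0.002,0,-0.001,0, -0.008,-0.006,0.03,0.002,0,-0.001,0, -0.008,-0.006,0.045,0.002,0,-0.001,0, -0.008,-0.006,0.053,0.002,0,-0.001,0, -0.008,-0.006,0.053,0.002,0,-0.001,0, -0.008,-0.006,0.053,0.002,0,-0.001,0, -0.008,-0.006,0.053,0.002,0,-0.001,0, -0.008,-0.006,0.053,0.002,0,-0.001,0, -0.008,-0.006,0.053,0.002,0,-0.001,0, -0.008,-0.006,0.053,0.002,0,-0.001,0]'; python3 - <<'E'
from h import *
rows(KEY["yel"]+n*.0238,RK)
E
```

```text
clock: 14.77
eef_pos: [0.5018, -0.2716, 0.151]
tool_rot: [0.921, 0.323, 0.072, 0.203]
ft_force: [-0.1, -0.4, -0.4]
grip_width: -0.0002
grasp_force: 0.0
t 14.77 pos [ 0.5018 -0.2716  0.151 ] F [-0.12 -0.39 -0.38]
shift/0.5 [0.001  0.0008 0.0256] turn/pi [-0.0004 -0.0003 -0.0001]
```

```bash
python3 -m pendant '[0.001,0.001,0.005,0,0,0,0, 0.001,0.001,0.01,0,0,0,0, 0.001,0.001,0.014,0,0,0,0, 0.001,0.001,0.017,0,0,0,0, 0.001,0.001,0.02,0,0,0,0, 0.001,0.001,0.022,0,0,0,0, 0.001,0.001,0.024,0,0,0,0, 0.001,0.001,0.025,0,0,0,0, 0.001,0.001,0.025,0,0,0,0, 0.001,0.001,0.025,0,0,0,0]'; python3 - <<'E'
from h import *
from workcell import bot
print("Fn",bot.get_obs()["ft_force"]@n)
c=bot.camera("scene");print("Fn",bot.get_obs()["ft_force"]@n)
rows(KEY["yel"]+n*.0238,RK)
cv2.imwrite("pics/s8.png",cv2.resize(c["pixels"][230:310,100:240,::-1],None,fx=5,fy=5,interpolation=cv2.INTER_CUBIC))
E
```

```text
clock: 15.6
eef_pos: [0.5057, -0.2757, 0.1398]
tool_rot: [0.921, 0.323, 0.072, 0.203]
ft_force: [-2.0, 2.6, 4.2]
grip_width: -0.0001
grasp_force: 2.7
Fn 5.178103980568087
Fn 4.556721327149351
t 15.65 pos [ 0.5057 -0.2756  0.1398] F [-1.63  1.98  3.83]
shift/0.5 [0.0001 0.0001 0.0005] turn/pi [-0.0005 -0.0003 -0.    ]
```

View pics/s8.png

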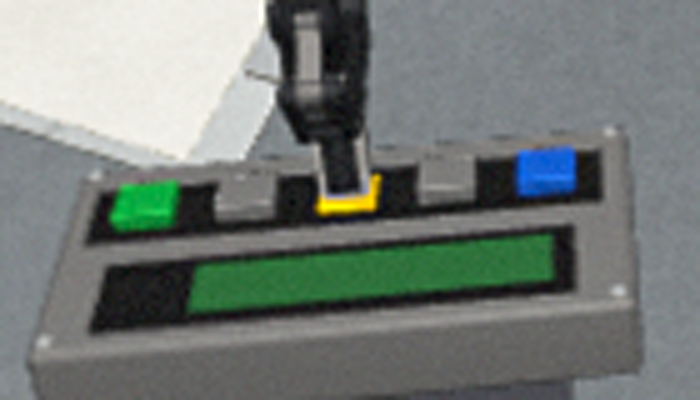

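The tips are centred on the yellow cap at (347,185), blue has sprung back, and the key is roughly 5 mm down. I press 1 mm deeper, hold, then retract.

```bash
python3 -m pendant '[0,0,0.003,0,0,0,0, 0,0,0.003,0,0,0,0, 0,0,0.003,0,0,0,0, 0,0,0.003,0,0,0,0, 0,0,0.003,0,0,0,0, 0,0,0.003,0,0,0,0, 0,0,0.003,0,0,0,0, 0,0,0.003,0,0,0,0, 0,0,0.003,0,0,0,0, 0,0,0.003,0,0,0,0]'; python3 - <<'E'
from h import *
from workcell import bot
print("Fn",bot.get_obs()["ft_force"]@n)
E
python3 -m pendant '[0,0,-0.01,0,0,0,0, 0,0,-0.03,0,0,0,0, 0,0,-0.08,0,0,0,0, 0,0,-0.1,0,0,0,0, 0,0,-0.1,0,0,0,0, 0,0,-0.1,0,0,0,0, 0,0,-0.1,0,0,0,0, 0,0,-0.1,0,0,0,0, 0,0,-0.1,0,0,0,0, 0,0,-0.1,0,0,0,0]'; python3 - <<'E'
from h import *
rows(KEY["green"]+n*.065,RK)
E
```

```text
clock: 16.48
eef_pos: [0.5061, -0.2761, 0.1384]
tool_rot: [0.921, 0.323, 0.072, 0.203]
ft_force: [-3.1, 3.3, 6.6]
grip_width: 0.0002
grasp_force: 3.4
Fn 7.8395100162004
clock: 17.32
eef_pos: [0.4925, -0.2598, 0.1826]
tool_rot: [0.922, 0.323, 0.071, 0.203]
ft_force: [0.4, -0.7, 0.1]
grip_width: -0.0003
grasp_force: 0.0
t 17.32 pos [ 0.4925 -0.2598  0.1826] F [ 0.44 -0.68  0.14]
shift/0.5 [-0.1753  0.0016  0.0132] turn/pi [-0.0011  0.      0.    ]
```

```bash
python3 -m pendant '[-0.06,0.001,0,0,0,0,0, -0.13,0.001,0,0,0,0,0, -0.175,0.001,0,0,0,0,0, -0.175,0.001,0,0,0,0,0, -0.175,0.001,0.02,0,0,0,0, -0.175,0.001,0.04,0,0,0,0, -0.175,0.001,0.055,0,0,0,0, -0.175,0.001,0.065,0,0,0,0, -0.175,0.001,0.065,0,0,0,0, -0.175,0.001,0.065,0,0,0,0]';  python3 - <<'E'
from h import *
rows(KEY["green"]+n*.0235,RK)
E
```

```text
clock: 18.15
eef_pos: [0.4334, -0.3252, 0.1537]
tool_rot: [0.922, 0.323, 0.071, 0.203]
ft_force: [-0.3, -0.2, -0.4]
grip_width: -0.0001
grasp_force: 0.0
t 18.15 pos [ 0.4334 -0.3252  0.1537] F [-0.26 -0.18 -0.45]
shift/0.5 [-0.0014  0.0004  0.0319] turn/pi [-0.001  -0.0002  0.0001]
```

```bash
python3 -m pendant '[-0.001,0,0.006,0,0,0,0, -0.001,0,0.012,0,0,0,0, -0.001,0,0.018,0,0,0,0, -0.001,0,0.022,0,0,0,0, -0.001,0,0.026,0,0,0,0, -0.001,0,0.029,0,0,0,0, -0.001,0,0.032,0,0,0,0, -0.001,0,0.032,0,0,0,0, -0.001,0,0.032,0,0,0,0, -0.001,0,0.032,0,0,0,0]';  python3 - <<'E'
from h import *
from workcell import bot
print("Fn",bot.get_obs()["ft_force"]@n)
c=bot.camera("scene");print("Fn",bot.get_obs()["ft_force"]@n)
rows(KEY["green"]+n*.0235,RK)
cv2.imwrite("pics/s9.png",cv2.resize(c["pixels"][230:310,100:240,::-1],None,fx=5,fy=5,interpolation=cv2.INTER_CUBIC))
E
```

```text
clock: 18.98
eef_pos: [0.4373, -0.331, 0.1399]
tool_rot: [0.921, 0.323, 0.072, 0.203]
ft_force: [-3.1, 3.3, 5.5]
grip_width: 0.0002
grasp_force: 2.7
Fn 6.873691745801778
Fn 4.511570624533263
t 19.03 pos [ 0.4373 -0.331   0.1399] F [-1.01  2.35  3.83]
shift/0.5 [-0.0001 -0.0007  0.0011] turn/pi [-0.0005 -0.0003 -0.    ]
```

View pics/s9.png

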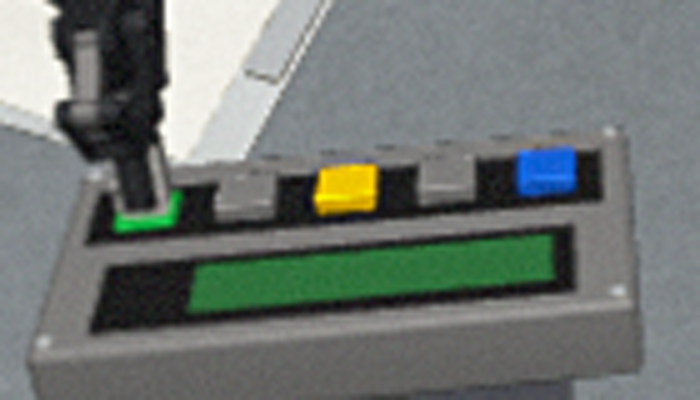

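The tips are on the green cap at (147,205), pressing it down, and the other keys are up. I press 1 mm deeper, hold, retract and check the end state.

```bash
python3 -m pendant '[0,0,0.002,0,0,0,0, 0,0,0.002,0,0,0,0, 0,0,0.002,0,0,0,0, 0,0,0.002,0,0,0,0, 0,0,0.002,0,0,0,0, 0,0,0.002,0,0,0,0, 0,0,0.002,0,0,0,0, 0,0,0.002,0,0,0,0, 0,0,0.002,0,0,0,0, 0,0,0.002,0,0,0,0]'
python3 -m pendant '[0,0,-0.01,0,0,0,0, 0,0,-0.03,0,0,0,0, 0,0,-0.08,0,0,0,0, 0,0,-0.15,0,0,0,0, 0,0,-0.2,0,0,0,0, 0,0,-0.2,0,0,0,0, 0,0,-0.2,0,0,0,0, 0,0,-0.2,0,0,0,0, 0,0,-0.2,0,0,0,0, 0,0,-0.2,0,0,0,0]'; python3 - <<'E'
from h import *
from workcell import bot
o=bot.get_obs();print(o["clock"],np.abs(o["joint_vel"]).max())
c=bot.camera("scene")
for n_,lo,hi,x in(("blue",(105,150,90),(125,255,255),190),("yel",(20,150,120),(32,255,255),150),("green",(50,150,80),(80,255,255),105)):
    b=blobs(c,lo,hi,(x,250,232,282));print(n_,cen(b[0]),cv2.contourArea(b[0]))
T=bot.camera("top");q=blobs(T,(100,120,40),(130,255,255),(170,115,275,225))
p=plane(T,cv2.convexHull(q[0]).reshape(-1,2),.1)[:,:2]*1000
print("bin outline",cv2.minAreaRect(p.astype(np.float32)))
E
```

```text
clock: 19.87
eef_pos: [0.4376, -0.3314, 0.1389]
tool_rot: [0.921, 0.323, 0.072, 0.203]
ft_force: [-1.6, 3.7, 6.0]
grip_width: 0.0002
grasp_force: 3.2
clock: 20.7
eef_pos: [0.4104, -0.2983, 0.2277]
tool_rot: [0.922, 0.323, 0.071, 0.202]
ft_force: [-0.4, -0.7, -0.4]
grip_width: -0.0003
grasp_force: 0.0
20.7 0.005470811210248242
blue (208.5, 264.0) 87.0
yel (168.74418604651163, 267.2325581395349) 86.0
green (128.69135802469134, 270.91887125220455) 94.5
bin outline ((606.4793701171875, 71.6397705078125), (106.83077239990234, 155.23904418945312), 83.38874053955078)
```

```bash
python3 -c "from workcell import bot;print(bot.job_done())"
```

```text
the job is handed in; nothing more can be done
None
```

The job is handed in, with no verdict returned: I pressed zero on the empty pan, pushed the bin to within about 3 mm of the pan's centre (square to about 2°, couplings upright), then pressed count and print; the keys I pressed sprang back, at 20.7 s on the robot clock.

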